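# Square a drive module in the corner jig and load it into its reader cradle

### The job

The drive module lies askew on the squaring jig. Press it lightly into the corner until it sits flat on the plate and flush against both fences, then lift it out level, lay it flat between the side rails of the reader cradle and slide it home against the connector block, black end first. Leave it there released, never pressing it hard against the jig or the cradle, not even with the closing gripper (20 N is plenty), and leave the tumbler, trackball and joystick alone.

Things in the scene. Friction and masses are not known exactly. Their poses are not given: they have to be found in the camera images.
- jig: Fixed squaring jig: dark steel plate 190 x 160 mm (x, y), 12 mm thick, and two steel fences 15 mm wide that rise 8 mm above it (20 mm above the table). Long fence along the whole +y edge, inner face at y = +65; short fence along the +x edge, inner face at x = +80; -x and -y sides open. Origin: centre of the plate's underside, on the table; z up.
- jig_corner (a point): Inner corner of the jig on the plate's upper face, where the inner faces of the two fences meet, at (+80, +65, +12) mm in the jig's frame; axes as the jig's. The module squared in the corner has its centre at (-50, -30, +12) mm from here, axes parallel to the jig's.
- cradle: Fixed beige reader cradle, 170 x 92 mm (x, y): flat floor 14 mm above the table; two side rails (x = -65 to +50 mm), 12 mm wide, 64 mm between them, that rise 8 mm above the floor; across the +x end a connector block 88 mm wide rising 26 mm above the floor, its face at x = +50 mm; -x end open. Origin: centre of the underside, on the table; z up.
- cradle_stop (a point): Middle of the foot of the connector block's face, on the cradle floor, at (+50, 0, +14) mm in the cradle's frame; axes as the cradle's. The module fully home has its centre at (-50, 0, +12) mm from here, its x axis along the cradle's +x.
- module_center (a point): Centre (half-way up) of the loose drive module: aluminium block 100 x 60 x 24 mm (x, y, z), 210 to 400 g, black end cap at +x, pale label on top. It starts flat on the jig plate, black end roughly towards the short fence, up to 0.4 rad askew, 20 to 65 mm from the fences. Axes along length, width, height.
- module_end (a point): Middle of the module's black end face, 50 mm along +x from its centre.
- module_nose_left (a point): Middle of the upright edge at the module's black end, +y side: (+50, +30) mm from its centre.
- module_tail_left (a point): Middle of the upright edge at the module's plain end, +y side: (-50, +30) mm from its centre.
- module_nose_right (a point): Middle of the upright edge at the module's black end, -y side: (+50, -30) mm from its centre.
- tumbler: Bystander: glass tumbler 68 mm wide, 90 mm high, standing beyond and between jig and cradle. Origin: centre of its underside.
- trackball: Bystander: beige trackball 90 x 75 mm, 41 mm high over its ball, lying near the robot. Origin: centre of its underside.
- joystick: Bystander: joystick with black base 95 mm square and a red ball on top, 130 mm high, standing beyond and between jig and cradle. Origin: centre of its underside.
There are look-alikes about, which are no part of the job. Of the things that look like the jig, take the one that is farthest to the robot's left at the start.

How it is judged:
By the outcome, as a careful person would: the job done as asked, in the order asked, and still so for the second after the job is handed in, with the robot touching nothing.
It also fails if it takes over 72 s, if anything falls off the work surface, if the arm or the gripper's body presses on something with over 40 N, if the wrist force passes 120 N, or if a joint passes its speed limit or range.

### The arm

A 6-joint arm with a two-finger parallel gripper is mounted at the origin on the work surface. World frame = base frame: x ahead of the robot, y to its left, z up, the work surface at z = 0. Lengths are in m, angles in degrees, forces in N, time in s.
With the tool pointing down it reaches from about 0.375 to 0.9 m from the base axis. Payload 3.1 kg.
Tool frame: the origin (TCP) lies at the very end of the fingers, on their centre line; the grasp point (between the pads) lies 19 mm behind it; z points along the fingers, y is the line along which they close (so a half turn about z gives the same grasp; the last joint's range is limited). The gripper opens to 87 mm and grips with 3 to 60 N. Pads are 19 mm wide; open, the fingers measure 117 mm over their backs; the gripper's body (75 mm by 190 mm) begins 51 mm behind the grasp point.
Start: joints at [62.08, 30.224, 82.088, -0, 67.689, -10.227], TCP at [0.19, 0.595, 0.223] pointing down, gripper open.
Joint ranges: [-176.69, 176.69], [-43.24, 126.21], [12.49, 139.97], [-82, 262], [0, 151.66], [-163.58, 163.58]. Speed limits (degrees/s): [159.86, 159.86, 180, 180, 180, 180].

### API

Orientations are given as a 3x3 rotation matrix whose columns are the frame's x, y, z axes.
In Python, from rig import bot gives the robot as it stands.
- The arm moves only by the tool move_arm, never from a script. Its argument "increments" is a list of rows, each an object with "xyz": the shift along the tool's x, y, z in mm, a list of three; "roll": the turn about the tool's z in rad; "grip": the opening in per cent of the stroke, from 0 (shut) to 100 (fully open). A call has 1 to 5 rows; each row shifts and turns the commanded pose from where the row before left it, along the tool's axes as they then stand; what a row does not reach is not made up. A row lasts 1/12 s, in which the tool goes at most 41.7 mm and 7.16 degrees, less where a joint would pass 70% of its speed; a pose out of reach is approached as far as the arm can. A call is refused whole if a number of a shift passes 41.7 or a number of a turn 0.125, either way. A call with a gripper value outside its range is refused whole. The fingers move at their own pace and stop on an object; the grip force is fixed at half the most. Time passes only in rows, so rows that do not move let the fingers close. It gives the time, the measured TCP pose, the force, the opening and the grip force at its end, in the units of the state.
- bot.read_state(): the state, without advancing time (a new reading comes with each control period).
- bot.capture(name): name is "scene" or "top"; returns (picture, depth): 384x512x3 uint8, red, green, blue; 384x512 float32, m along the optical axis (not along the pixel's ray), 0 where there is no reading.
- bot.camera_model(name): a dict with "intrinsics" (3x3 intrinsics, pixels), "D" ([k1, k2, p1, p2, k3] as OpenCV has them; the pictures are not rectified), "rvec" (rotation vector, rad) and "tvec" (3), from world to camera coordinates, as OpenCV has them. Camera axes: x right, y down, z forward; pixel columns grow to the right and rows downward; lengths in m; the calibration is good to about 2 mm. A picture is of the moment at which its call begins. camera_model takes no time and is no camera call.
- bot.hand_in(): hands the job in; it is judged then, once.
Trained networks look in the newest picture that a camera, given by its name, has taken for a name from the list of things; names that differ only in an ending like _2 or _b are one class to them, and where a whole thing is asked for, a point or a joint stands for the part that bears it (a point fixed in the world has none). Each returns a list of dicts, best first, with "conf" (0 to 1); they miss things now and then, are a little off and sometimes report something else, mostly with a low value. They report only what shows in the picture. A call takes as long as a camera call. They do not tell look-alikes from the thing itself.
- bot.spot_in(label, camera): "at" ([x, y, z] in m, in the coordinates of the camera as it stood for that picture, good to about 4 mm: the middle of the surface that is visible of it).
- bot.trace(label, camera): "mask" (384x512 bool, what is visible of it).
The state is a dict: "time_s": time; "joint_positions": joint angles; "qvel": joint speeds; "tau": joint torques, N m; "position": TCP position; "tcp_rot": TCP orientation; "force": force on the tool from outside, world axes, zero at the start; "moment": the same for the moment, N m; "opening": opening from 0.0 (shut) to 1.0 (fully open); "grasp_force": force on a finger pad.
Only numpy, scipy, OpenCV 4.12 (cv2) and the standard library are available. Lean on these libraries where they do the work, as an engineer would, in place of code of your own. Each camera call takes 0.05 s, during which the arm holds its last target. There are 200 camera calls.

## Working session

There is one attempt and no reset: what is moved stays moved. The work goes in short steps, Python scripts to look and compute and a tool call to move; the robot and the scene stay as the last step left them, time stands still between calls to the robot, and variables do not carry over. Pictures are saved under pics/ and viewed, at most 10 in all, crops included, and the job is handed in when it is done.

Besides the shell and the picture viewer there is one more tool, called in YAML: its name, and indented under it one key for each argument. move_arm: Moves the arm, as the interface text tells. Its arguments: {"type":"object","properties":{"increments":{"type":"array"}},"required":["increments"]}

```bash
mkdir -p pics
python3 - <<'E'
from rig import bot
import cv2,numpy as np
s=bot.read_state();print({k:np.round(v,3).tolist() for k,v in s.items()})
for n in("scene","top"):
    im,d=bot.capture(n);cv2.imwrite(f"pics/{n}0.png",im[...,::-1])
    m=bot.camera_model(n);R=cv2.Rodrigues(np.array(m["rvec"]))[0];t=np.array(m["tvec"]).ravel()
    print(n,m["intrinsics"],"cam at",-R.T@t)
    for l in("jig","cradle","module_center","tumbler","trackball","joystick"):
        for r in bot.spot_in(l,n):
            p=np.array(r["at"]);px=cv2.projectPoints(p[None],np.zeros(3),np.zeros(3),np.array(m["intrinsics"]),np.array(m["D"]))[0].ravel()
            print(l,round(r["conf"],2),np.round(R.T@(p-t),3),px.round())
E
```

```text
{'time_s': 0.0, 'joint_positions': [62.08, 30.281, 82.156, 0.0, 67.689, -10.229], 'qvel': [0.055, 0.012, -0.067, -0.023, -0.015, 0.019], 'tau': [-0.001, -44.004, -17.659, 0.063, 0.058, -0.0], 'position': [0.19, 0.595, 0.222], 'tcp_rot': [[-0.953, 0.304, -0.001], [0.304, 0.953, -0.002], [0.0, -0.002, -1.0]], 'force': [0.489, -0.161, -0.46], 'moment': [-0.009, -0.003, -0.007], 'grasp_force': 0.0, 'opening': 0.999}
scene [[348.56796957   0.         254.38038169]
 [  0.         348.56796957 189.72907643]
 [  0.           0.           1.        ]] cam at [0.97353096 0.40394017 0.52099622]
jig 0.96 [ 0.265 -0.269  0.015] [224. 132.]
jig 0.69 [ 0.559 -0.163  0.009] [176. 191.]
cradle 0.79 [0.553 0.193 0.02 ] [303. 253.]
module_center 0.67 [ 0.525 -0.204  0.039] [174. 169.]
tumbler 0.85 [ 0.735 -0.072  0.065] [135. 230.]
tumbler 0.4 [ 0.534 -0.202  0.033] [172. 173.]
trackball 0.71 [0.413 0.025 0.023] [274. 186.]
joystick 0.94 [0.712 0.063 0.033] [195. 267.]
top [[471.08875545   0.         259.64656142]
 [  0.         471.08875545 197.42617505]
 [  0.           0.           1.        ]] cam at [0.38117545 0.02051132 1.09258388]
jig 0.73 [ 0.518 -0.187  0.016] [341. 192.]
jig 0.7 [ 0.254 -0.286  0.01 ] [384. 307.]
cradle 0.72 [0.53  0.188 0.011] [179. 187.]
module_center 0.81 [ 0.519 -0.214  0.032] [354. 191.]
joystick 0.66 [0.691 0.049 0.033] [240. 117.]
```

View pics/top0.png

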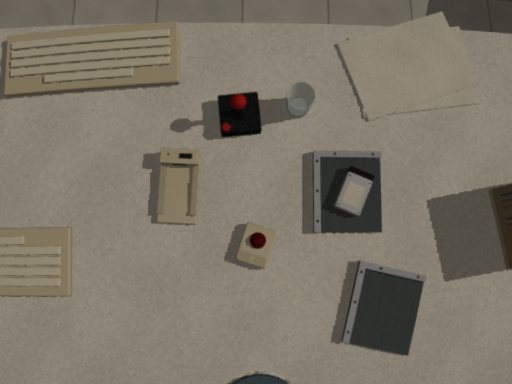

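View pics/scene0.png

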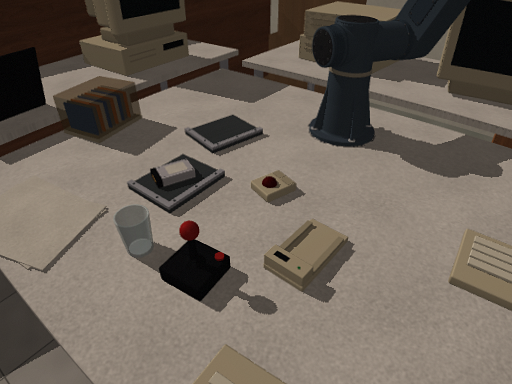

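Candidates for the jig are at top px (341,192), y≈-0.19, and (384,307), y≈-0.29. The one farthest to the robot's left (greater y, further left in the picture) is (341,192), which also bears the module. I'll fit the poses by silhouette and confirm them in an enlarged crop.

```bash
cat > h.py <<'E'
from rig import bot
import cv2,numpy as np
from scipy.optimize import minimize
def cam(n):
    m=bot.camera_model(n);return np.array(m["rvec"]),np.array(m["tvec"]),np.array(m["intrinsics"]),np.array(m["D"])
def proj(P,n): 
    r,t,K,D=cam(n);return cv2.projectPoints(np.asarray(P,float).reshape(-1,1,3),r,t,K,D)[0].reshape(-1,2)
def box(x0,x1,y0,y1,z0,z1): return np.array([[x,y,z] for x in(x0,x1) for y in(y0,y1) for z in(z0,z1)])/1000
B={"jig":[box(-95,95,-80,80,0,12),box(-95,95,65,80,0,20),box(80,95,-80,80,0,20)],
"cradle":[box(-85,85,-46,46,0,14),box(-65,50,-44,-32,0,22),box(-65,50,32,44,0,22),box(50,85,-44,44,0,40)],
"module_center":[box(-50,50,-30,30,-12,12)]}
def place(P,p,z):
    c,s=np.cos(p[2]),np.sin(p[2]);return P@np.array([[c,-s,0],[s,c,0],[0,0,1]]).T+[p[0],p[1],z]
def sil(l,p,z,n):
    m=np.zeros((768*2,1024*2),np.uint8)
    for b in B[l]:
        q=cv2.convexHull(((proj(place(b,p,z),n)+.5)*4-.5).astype(np.float32))
        cv2.fillConvexPoly(m,np.round(q*16).astype(np.int32),255,shift=4)
    return cv2.resize(m,(512,384),interpolation=cv2.INTER_AREA)/255.
def fit(l,masks,p0,z):
    def f(p): 
        c=0
        for n,m in masks.items():
            s=sil(l,p,z,n);c+=np.abs(s-m).sum()/m.sum()
        return c
    r=minimize(f,p0,method="Nelder-Mead",options=dict(initial_simplex=np.array([p0]*4)+np.vstack([np.zeros(3),np.diag([.012,.012,.12])]),xatol=1e-4,fatol=1e-4))
    return r.x,r.fun
def masks(l,n,xy):
    best=None
    for r in bot.trace(l,n):
        m=r["mask"];v,u=np.nonzero(m);c=np.array([u.mean(),v.mean()]);d=np.linalg.norm(c-proj([*xy,.02],n)[0])
        if best is None or d<best[0]: best=(d,m)
    return best
def draw(im,l,p,z,n,k,o,col):
    for b in B[l]:
        q=(proj(place(b,p,z),n)-o+.5)*k
        h=cv2.convexHull(q.astype(np.float32));cv2.polylines(im,[np.round(h).astype(np.int32)],True,col,1)
E
python3 - <<'E'
from h import *
T={}
for n in("top","scene"): T[n]=bot.capture(n)[0]
res={}
for l,p0,z in(("jig",[.535,-.18,0],0),("cradle",[.545,.19,0],0),("module_center",[.52,-.208,-.35],.024)):
    M={}
    for n in("top","scene"):
        b=masks(l,n,p0[:2]); 
        if b: print(l,n,"d",round(b[0],1),b[1].sum()); m=b[1]; 
        if l=="jig": # fill the module's hole
            c=cv2.findContours(m.astype(np.uint8),0,2)[0];m=cv2.drawContours(np.zeros(m.shape,np.uint8),c,-1,1,-1)
            m|=masks("module_center",n,[.52,-.208])[1].astype(np.uint8)
        M[n]=m.astype(float)
    for q in({"top":M["top"]},{"scene":M["scene"]},M):
        p,f=fit(l,q,np.array(p0),z);print(l,list(q),p.round(4),round(f,3))
    res[l]=(p,z)
outs=[]
for n,o,k in(("top",(140,130),3),):
    im=cv2.resize(T[n][130:250,140:400,::-1],None,fx=k,fy=k,interpolation=cv2.INTER_CUBIC)
    for l,(p,z) in res.items(): draw(im,l,p,z,n,k,np.array(o),(0,255,0))
    outs.append(im)
n,o,k="scene",(120,140),3
im=cv2.resize(T[n][140:300,120:380,::-1],None,fx=k,fy=k,interpolation=cv2.INTER_CUBIC)[:, :780]
for l,(p,z) in res.items(): draw(im,l,p,z,n,k,np.array(o),(0,255,0))
cv2.imwrite("pics/fit_top.png",outs[0]);cv2.imwrite("pics/fit_scene.png",im)
E
```

```text
jig top d 9.3 4211
jig scene d 5.3 2265
jig ['top'] [ 0.5212 -0.2027  0.0013] 0.033
jig ['scene'] [ 0.5233 -0.2021  0.0017] 0.033
jig ['top', 'scene'] [ 0.5226 -0.2029 -0.0046] 0.074
cradle top d 5.8 2877
cradle scene d 3.4 3250
cradle ['top'] [ 0.5307  0.1899 -0.0431] 0.069
cradle ['scene'] [ 0.5315  0.1912 -0.0477] 0.072
cradle ['top', 'scene'] [ 0.531   0.1909 -0.0482] 0.142
module_center top d 3.8 1149
module_center scene d 3.3 870
module_center ['top'] [ 0.5219 -0.2154 -0.3972] 0.076
module_center ['scene'] [ 0.5229 -0.2144 -0.3872] 0.045
module_center ['top', 'scene'] [ 0.5224 -0.2148 -0.3932] 0.126
```

View pics/fit_top.png

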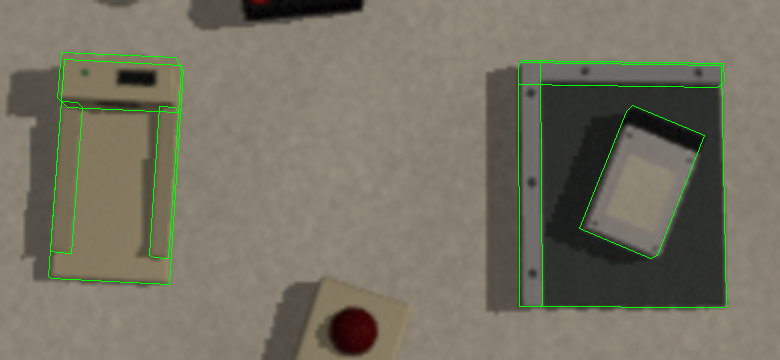

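View pics/fit_scene.png

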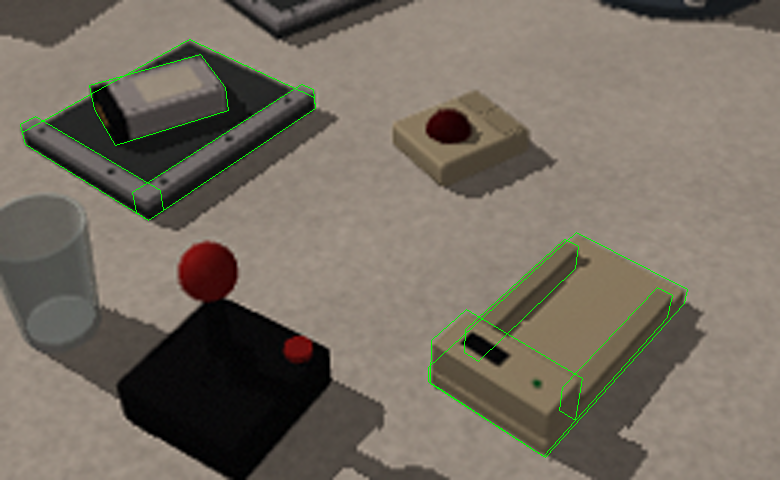

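The pictures show the jig with its long fence on the left (top crop) and short fence at the top. The module is askew inside it by about -0.39 rad with the black end up, and the cradle is open towards the robot. The outlines match all three: jig (0.522, -0.203, yaw≈0), module (0.522, -0.215, -0.393) and cradle (0.531, 0.191, -0.048). This is the left jig, so I go over the module.

move_arm:
  increments:
    - {"xyz": [0, 0, 0], "roll": 0.084, "grip": 100}
    - {"xyz": [-28, -28, 0], "roll": 0, "grip": 100}
    - {"xyz": [-28, -28, 0], "roll": 0, "grip": 100}
    - {"xyz": [-28, -28, 0], "roll": 0, "grip": 100}
    - {"xyz": [-28, -28, 0], "roll": 0, "grip": 100}

```text
time_s: 1.62
position: [0.2507, 0.4477, 0.2225]
tcp_rot: [[-0.924, 0.382, 0.0], [0.382, 0.924, 0.0], [-0.0, 0.0, -1.0]]
force: [1.7, -0.1, 0.7]
opening: 1.0
grasp_force: 0.0
```

move_arm:
  increments:
    - {"xyz": [-28, -28, 0], "roll": 0, "grip": 100}
    - {"xyz": [-28, -28, 0], "roll": 0, "grip": 100}
    - {"xyz": [-28, -28, 0], "roll": 0, "grip": 100}
    - {"xyz": [-28, -28, 0], "roll": 0, "grip": 100}
    - {"xyz": [-28, -28, 0], "roll": 0, "grip": 100}

```text
time_s: 2.03
position: [0.3267, 0.2646, 0.2229]
tcp_rot: [[-0.924, 0.382, 0.001], [0.382, 0.924, 0.0], [-0.001, 0.001, -1.0]]
force: [0.8, 0.0, 0.3]
opening: 1.002
grasp_force: 0.0
```

move_arm:
  increments:
    - {"xyz": [-28, -28, 0], "roll": 0, "grip": 100}
    - {"xyz": [-28, -28, 0], "roll": 0, "grip": 100}
    - {"xyz": [-28, -28, 0], "roll": 0, "grip": 100}
    - {"xyz": [-28, -28, 0], "roll": 0, "grip": 100}
    - {"xyz": [-28, -28, 0], "roll": 0, "grip": 100}

```text
time_s: 2.45
position: [0.4026, 0.0813, 0.2229]
tcp_rot: [[-0.924, 0.383, 0.001], [0.383, 0.924, 0.0], [-0.001, 0.001, -1.0]]
force: [1.3, -0.5, 0.2]
opening: 0.997
grasp_force: 0.0
```

move_arm:
  increments:
    - {"xyz": [-28, -28, 0], "roll": 0, "grip": 100}
    - {"xyz": [-28, -28, 0], "roll": 0, "grip": 100}
    - {"xyz": [-28, -28, 0], "roll": 0, "grip": 100}
    - {"xyz": [-28, -28, 0], "roll": 0, "grip": 100}
    - {"xyz": [0, 0, 0], "roll": 0, "grip": 100}

```text
time_s: 2.87
position: [0.4676, -0.0703, 0.2234]
tcp_rot: [[-0.922, 0.388, 0.007], [0.388, 0.922, -0.005], [-0.009, -0.002, -1.0]]
force: [0.5, -0.7, -0.2]
opening: 1.003
grasp_force: 0.0
```

move_arm:
  increments:
    - {"xyz": [-26.4, -28.2, 0], "roll": 0, "grip": 100}
    - {"xyz": [-26.4, -28.2, 0], "roll": 0, "grip": 100}
    - {"xyz": [-26.4, -28.2, 0], "roll": 0, "grip": 100}
    - {"xyz": [-26.4, -28.2, 0], "roll": 0, "grip": 100}
    - {"xyz": [0, 0, 30], "roll": 0, "grip": 100}

```text
time_s: 3.28
position: [0.525, -0.2181, 0.1979]
tcp_rot: [[-0.922, 0.386, 0.018], [0.386, 0.922, -0.014], [-0.022, -0.006, -1.0]]
force: [2.6, -0.5, 0.9]
opening: 1.001
grasp_force: 0.0
```

move_arm:
  increments:
    - {"xyz": [0, 0, 35], "roll": 0, "grip": 100}
    - {"xyz": [0, 0, 35], "roll": 0, "grip": 100}
    - {"xyz": [0, 0, 30], "roll": 0, "grip": 100}
    - {"xyz": [0, 0, 0], "roll": 0, "grip": 100}
    - {"xyz": [0, 0, 0], "roll": 0, "grip": 100}

```text
time_s: 3.7
position: [0.5161, -0.207, 0.0914]
tcp_rot: [[-0.924, 0.383, -0.003], [0.383, 0.924, 0.002], [0.004, 0.001, -1.0]]
force: [-0.3, -0.9, -0.4]
opening: 0.999
grasp_force: 0.0
```

move_arm:
  increments:
    - {"xyz": [0, 0, 0], "roll": 0, "grip": 100}
    - {"xyz": [0, 0, 0], "roll": 0, "grip": 100}

```text
time_s: 3.87
position: [0.5186, -0.2085, 0.0948]
tcp_rot: [[-0.924, 0.382, 0.004], [0.382, 0.924, -0.003], [-0.005, -0.001, -1.0]]
force: [-0.1, 0.3, 0.8]
opening: 0.997
grasp_force: 0.0
```

move_arm:
  increments:
    - {"xyz": [-5.8, -4.4, 10], "roll": 0, "grip": 100}
    - {"xyz": [0, 0, 12], "roll": 0, "grip": 100}
    - {"xyz": [0, 0, 12], "roll": 0, "grip": 100}
    - {"xyz": [0, 0, 6], "roll": 0, "grip": 100}
    - {"xyz": [0, 0, 0], "roll": 0, "grip": 100}

```text
time_s: 4.28
position: [0.5205, -0.2141, 0.052]
tcp_rot: [[-0.924, 0.383, -0.001], [0.383, 0.924, 0.0], [0.001, 0.0, -1.0]]
force: [-1.0, -0.2, -0.9]
opening: 1.0
grasp_force: 0.0
```

move_arm:
  increments:
    - {"xyz": [0, 0, 0], "roll": 0, "grip": 100}
    - {"xyz": [0, 0, 0], "roll": 0, "grip": 100}
    - {"xyz": [0, 0, 0], "roll": 0, "grip": 100}

```text
time_s: 4.53
position: [0.5212, -0.2144, 0.0533]
tcp_rot: [[-0.924, 0.383, 0.001], [0.383, 0.924, -0.001], [-0.002, -0.0, -1.0]]
force: [0.6, 0.5, 0.4]
opening: 1.0
grasp_force: 0.0
```

Run:
```python
from h import *
s=bot.read_state();print(s["position"],s["time_s"])
for n,(u0,u1,v0,v1),k in(("scene",(120,260,100,220),5),):
    im=bot.capture(n)[0];im=cv2.resize(im[v0:v1,u0:u1,::-1],None,fx=k,fy=k,interpolation=cv2.INTER_CUBIC)
    draw(im,"module_center",[.5224,-.2148,-.393],.024,n,k,np.array([u0,v0]),(0,255,0))
    cv2.imwrite("pics/pre.png",im)
```

```text
[ 0.52123236 -0.2144036   0.05331642] 4.5333
```

View pics/pre.png

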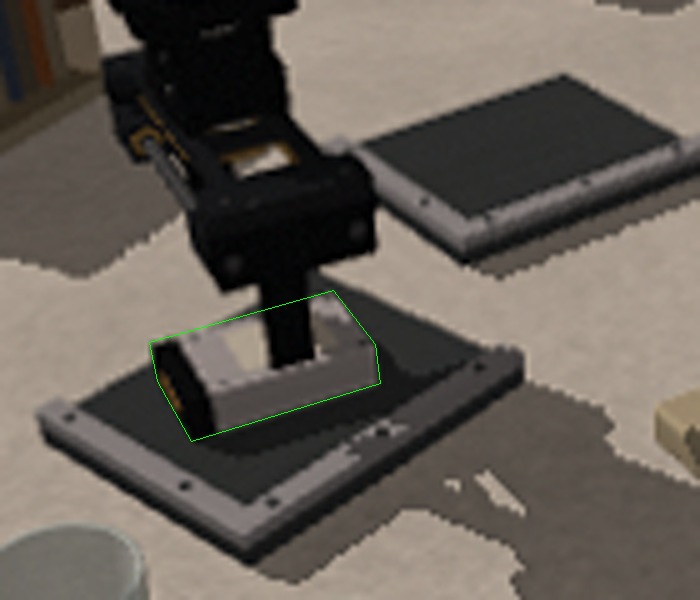

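The near finger hangs just in front of the module's mid-side (crop px 290,350), and the fitted outline agrees with the module. I descend to z≈0.023 and close.

move_arm:
  increments:
    - {"xyz": [0, 0, 10], "roll": 0, "grip": 100}
    - {"xyz": [0, 0, 10], "roll": 0, "grip": 100}
    - {"xyz": [0, 0, 8], "roll": 0, "grip": 100}
    - {"xyz": [0, 0, 2], "roll": 0, "grip": 100}
    - {"xyz": [0, 0, 0], "roll": 0, "grip": 100}

```text
time_s: 5.0
position: [0.5198, -0.2135, 0.0211]
tcp_rot: [[-0.924, 0.383, -0.002], [0.383, 0.924, 0.002], [0.003, 0.001, -1.0]]
force: [-0.4, -0.2, -1.0]
opening: 0.998
grasp_force: 0.0
```

move_arm:
  increments:
    - {"xyz": [0, 0, 0], "roll": 0, "grip": 80}
    - {"xyz": [0, 0, 0], "roll": 0, "grip": 70}
    - {"xyz": [0, 0, 0], "roll": 0, "grip": 60}
    - {"xyz": [0, 0, 0], "roll": 0, "grip": 60}
    - {"xyz": [0, 0, 0], "roll": 0, "grip": 60}

```text
time_s: 5.42
position: [0.5208, -0.2142, 0.0229]
tcp_rot: [[-0.924, 0.383, 0.001], [0.383, 0.924, -0.0], [-0.001, -0.0, -1.0]]
force: [0.3, -0.7, -0.8]
opening: 0.706
grasp_force: 0.0
```

move_arm:
  increments:
    - {"xyz": [0, 0, 0], "roll": 0, "grip": 55}
    - {"xyz": [0, 0, 0], "roll": 0, "grip": 55}
    - {"xyz": [0, 0, 0], "roll": 0, "grip": 55}

```text
time_s: 5.67
position: [0.5208, -0.2142, 0.0229]
tcp_rot: [[-0.924, 0.383, 0.001], [0.383, 0.924, -0.0], [-0.001, -0.0, -1.0]]
force: [-0.1, -0.1, 1.7]
opening: 0.682
grasp_force: 30.0
```

move_arm:
  increments:
    - {"xyz": [0, 0, -2], "roll": 0, "grip": 55}
    - {"xyz": [0, 0, -2], "roll": -0.0785, "grip": 55}
    - {"xyz": [0, 0, 0], "roll": -0.0785, "grip": 55}
    - {"xyz": [0, 0, 0], "roll": -0.0785, "grip": 55}
    - {"xyz": [0, 0, 0], "roll": -0.0785, "grip": 55}

```text
time_s: 6.08
position: [0.5201, -0.2136, 0.0261]
tcp_rot: [[-0.997, 0.075, -0.001], [0.075, 0.997, 0.001], [0.001, 0.001, -1.0]]
force: [-0.4, -0.6, -3.2]
opening: 0.684
grasp_force: 30.0
```

move_arm:
  increments:
    - {"xyz": [0, 0, 0], "roll": -0.0785, "grip": 55}
    - {"xyz": [-8, 14, 0], "roll": 0, "grip": 55}
    - {"xyz": [-10, 14, 0], "roll": 0, "grip": 55}
    - {"xyz": [-8, 14, 0], "roll": 0, "grip": 55}
    - {"xyz": [0, 0, 0], "roll": 0, "grip": 55}

```text
time_s: 6.5
position: [0.5472, -0.1695, 0.0261]
tcp_rot: [[-1.0, -0.002, -0.001], [-0.002, 1.0, 0.001], [0.001, 0.001, -1.0]]
force: [-0.1, -0.2, -2.9]
opening: 0.685
grasp_force: 30.0
```

move_arm:
  increments:
    - {"xyz": [0, 0, 0], "roll": 0, "grip": 55}
    - {"xyz": [0, 0, 0], "roll": 0, "grip": 55}
    - {"xyz": [0, 0, 0], "roll": 0, "grip": 55}

```text
time_s: 6.75
position: [0.5462, -0.1725, 0.0264]
tcp_rot: [[-1.0, 0.001, -0.001], [0.001, 1.0, 0.0], [0.001, 0.0, -1.0]]
force: [0.0, 0.4, -2.6]
opening: 0.686
grasp_force: 30.0
```

move_arm:
  increments:
    - {"xyz": [0, 0, 2], "roll": 0, "grip": 55}
    - {"xyz": [0, 0, 1], "roll": 0, "grip": 55}
    - {"xyz": [0, 0, 0.5], "roll": 0, "grip": 55}
    - {"xyz": [0, 0, 0], "roll": 0, "grip": 55}
    - {"xyz": [0, 0, 0], "roll": 0, "grip": 55}

```text
time_s: 7.17
position: [0.5466, -0.1722, 0.023]
tcp_rot: [[-1.0, 0.001, -0.0], [0.001, 1.0, 0.0], [0.0, 0.0, -1.0]]
force: [0.3, -0.6, -2.4]
opening: 0.685
grasp_force: 30.0
```

move_arm:
  increments:
    - {"xyz": [-1.5, 0, 0], "roll": 0, "grip": 55}
    - {"xyz": [0, 0, 0], "roll": 0, "grip": 55}

```text
time_s: 7.33
position: [0.5486, -0.1722, 0.0231]
tcp_rot: [[-1.0, 0.0, 0.001], [0.0, 1.0, -0.0], [-0.001, -0.0, -1.0]]
force: [-0.5, 0.3, -2.6]
opening: 0.689
grasp_force: 30.0
```

move_arm:
  increments:
    - {"xyz": [-1, 0, 0], "roll": 0, "grip": 55}
    - {"xyz": [0, 0, 0], "roll": 0, "grip": 55}

```text
time_s: 7.5
position: [0.5495, -0.1721, 0.0231]
tcp_rot: [[-1.0, 0.0, 0.0], [0.0, 1.0, -0.0], [-0.0, -0.0, -1.0]]
force: [-0.9, 0.3, -3.2]
opening: 0.685
grasp_force: 30.0
```

move_arm:
  increments:
    - {"xyz": [-0.5, 0, 0.3], "roll": 0, "grip": 55}
    - {"xyz": [0, 0, 0], "roll": 0, "grip": 55}

```text
time_s: 7.67
position: [0.5496, -0.172, 0.0229]
tcp_rot: [[-1.0, 0.0, -0.0], [0.0, 1.0, -0.0], [0.0, -0.0, -1.0]]
force: [-0.6, 0.6, -0.6]
opening: 0.686
grasp_force: 30.0
```

move_arm:
  increments:
    - {"xyz": [-0.5, 0, 0], "roll": 0, "grip": 55}
    - {"xyz": [0, 0, 0], "roll": 0, "grip": 55}

```text
time_s: 7.83
position: [0.5499, -0.172, 0.0229]
tcp_rot: [[-1.0, 0.0, -0.0], [0.0, 1.0, 0.0], [0.0, 0.0, -1.0]]
force: [-1.4, -1.3, -0.1]
opening: 0.686
grasp_force: 30.0
```

move_arm:
  increments:
    - {"xyz": [-0.5, 0, 0], "roll": 0, "grip": 55}
    - {"xyz": [0, 0, 0], "roll": 0, "grip": 55}

```text
time_s: 8.0
position: [0.5503, -0.1719, 0.0229]
tcp_rot: [[-1.0, 0.0, -0.001], [0.0, 1.0, 0.0], [0.001, 0.0, -1.0]]
force: [-1.8, 0.6, 0.2]
opening: 0.69
grasp_force: 30.0
```

move_arm:
  increments:
    - {"xyz": [-0.7, 0, 0], "roll": 0, "grip": 55}
    - {"xyz": [0, 0, 0], "roll": 0, "grip": 55}

```text
time_s: 8.17
position: [0.5511, -0.1719, 0.0229]
tcp_rot: [[-1.0, 0.0, -0.001], [0.0, 1.0, 0.0], [0.001, 0.0, -1.0]]
force: [-3.5, -0.0, 2.5]
opening: 0.683
grasp_force: 30.0
```

move_arm:
  increments:
    - {"xyz": [-0.7, 0, 0], "roll": 0, "grip": 55}
    - {"xyz": [0, 0, 0], "roll": 0, "grip": 55}

```text
time_s: 8.33
position: [0.5514, -0.1719, 0.0228]
tcp_rot: [[-1.0, 0.0, -0.002], [0.0, 1.0, 0.0], [0.002, 0.0, -1.0]]
force: [-5.0, 0.1, 3.2]
opening: 0.687
grasp_force: 30.0
```

move_arm:
  increments:
    - {"xyz": [-0.7, 0, 0], "roll": 0, "grip": 55}
    - {"xyz": [0, 0, 0], "roll": 0, "grip": 55}

```text
time_s: 8.5
position: [0.5514, -0.1719, 0.0229]
tcp_rot: [[-1.0, -0.0, -0.003], [-0.0, 1.0, 0.001], [0.003, 0.001, -1.0]]
force: [-6.1, -0.4, 4.6]
opening: 0.684
grasp_force: 30.0
```

move_arm:
  increments:
    - {"xyz": [0.7, 1.5, 0], "roll": 0, "grip": 55}
    - {"xyz": [0, 0, 0], "roll": 0, "grip": 55}

```text
time_s: 8.67
position: [0.5514, -0.1716, 0.0229]
tcp_rot: [[-1.0, -0.0, -0.001], [-0.0, 1.0, -0.001], [0.001, -0.001, -1.0]]
force: [-5.3, -4.1, 3.5]
opening: 0.69
grasp_force: 30.0
```

move_arm:
  increments:
    - {"xyz": [0, 1, 0], "roll": 0, "grip": 55}
    - {"xyz": [0, 0, 0], "roll": 0, "grip": 55}

```text
time_s: 8.83
position: [0.5514, -0.1712, 0.0229]
tcp_rot: [[-1.0, -0.0, -0.001], [-0.0, 1.0, -0.002], [0.001, -0.002, -1.0]]
force: [-6.6, -5.6, 3.5]
opening: 0.685
grasp_force: 30.0
```

move_arm:
  increments:
    - {"xyz": [0, 1, 0], "roll": 0, "grip": 55}
    - {"xyz": [0, 0, 0], "roll": 0, "grip": 55}

```text
time_s: 9.0
position: [0.5514, -0.1704, 0.0229]
tcp_rot: [[-1.0, -0.0, -0.001], [-0.0, 1.0, -0.002], [0.001, -0.002, -1.0]]
force: [-6.4, -6.9, 3.7]
opening: 0.688
grasp_force: 30.0
```

move_arm:
  increments:
    - {"xyz": [0, 1, 0], "roll": 0, "grip": 55}
    - {"xyz": [0, 0, 0], "roll": 0, "grip": 55}

```text
time_s: 9.17
position: [0.5514, -0.1695, 0.0229]
tcp_rot: [[-1.0, -0.0, -0.001], [-0.0, 1.0, -0.003], [0.001, -0.003, -1.0]]
force: [-7.0, -6.9, 1.9]
opening: 0.687
grasp_force: 30.0
```

move_arm:
  increments:
    - {"xyz": [1.5, 0, -0.5], "roll": 0, "grip": 55}
    - {"xyz": [0, 0, 0], "roll": 0, "grip": 55}

```text
time_s: 9.33
position: [0.5513, -0.1679, 0.023]
tcp_rot: [[-1.0, 0.001, 0.002], [0.001, 1.0, -0.0], [-0.002, -0.0, -1.0]]
force: [-0.3, 1.2, -3.0]
opening: 0.687
grasp_force: 30.0
```

move_arm:
  increments:
    - {"xyz": [0, 0.7, 0], "roll": 0, "grip": 55}
    - {"xyz": [0, 0, 0], "roll": 0, "grip": 55}

```text
time_s: 9.5
position: [0.5514, -0.1674, 0.023]
tcp_rot: [[-1.0, -0.0, 0.002], [-0.0, 1.0, -0.001], [-0.002, -0.001, -1.0]]
force: [-0.1, -2.7, -4.6]
opening: 0.68
grasp_force: 30.0
```

move_arm:
  increments:
    - {"xyz": [0, 0.7, 0], "roll": 0, "grip": 55}
    - {"xyz": [0, 0, 0], "roll": 0, "grip": 55}

```text
time_s: 9.67
position: [0.5514, -0.1674, 0.0231]
tcp_rot: [[-1.0, -0.0, 0.002], [-0.0, 1.0, -0.002], [-0.002, -0.002, -1.0]]
force: [-1.8, -6.1, -4.3]
opening: 0.686
grasp_force: 30.0
```

move_arm:
  increments:
    - {"xyz": [0, -1.2, 0.4], "roll": 0, "grip": 55}
    - {"xyz": [0, 0, 0], "roll": 0, "grip": 78}
    - {"xyz": [0, 0, 0], "roll": 0, "grip": 78}
    - {"xyz": [0, 0, 0], "roll": 0, "grip": 78}

```text
time_s: 10.0
position: [0.5508, -0.1669, 0.0231]
tcp_rot: [[-1.0, 0.0, 0.0], [0.0, 1.0, 0.0], [-0.0, 0.0, -1.0]]
force: [0.0, 1.5, -0.8]
opening: 0.766
grasp_force: 0.0
```

move_arm:
  increments:
    - {"xyz": [0, 2, 0], "roll": 0, "grip": 78}
    - {"xyz": [0, 0, 0], "roll": 0, "grip": 78}
    - {"xyz": [0, 0, 0], "roll": 0, "grip": 78}

```text
time_s: 10.25
position: [0.5506, -0.165, 0.0229]
tcp_rot: [[-1.0, -0.0, -0.0], [-0.0, 1.0, 0.0], [0.0, 0.0, -1.0]]
force: [0.4, -0.2, 0.3]
opening: 0.779
grasp_force: 0.0
```

move_arm:
  increments:
    - {"xyz": [0, 1.5, 0], "roll": 0, "grip": 78}
    - {"xyz": [0, 0, 0], "roll": 0, "grip": 78}

```text
time_s: 10.42
position: [0.5506, -0.1636, 0.0229]
tcp_rot: [[-1.0, 0.0, 0.0], [0.0, 1.0, -0.0], [-0.0, -0.0, -1.0]]
force: [-0.3, 0.4, -0.5]
opening: 0.778
grasp_force: 0.0
```

move_arm:
  increments:
    - {"xyz": [0, 1, 0], "roll": 0, "grip": 78}
    - {"xyz": [0, 0, 0], "roll": 0, "grip": 78}

```text
time_s: 10.58
position: [0.5507, -0.1635, 0.0229]
tcp_rot: [[-1.0, -0.0, 0.0], [-0.0, 1.0, -0.001], [-0.0, -0.001, -1.0]]
force: [-0.1, -2.5, -1.1]
opening: 0.778
grasp_force: 1.6
```

move_arm:
  increments:
    - {"xyz": [0, 1, 0], "roll": 0, "grip": 78}
    - {"xyz": [0, 0, 0], "roll": 0, "grip": 78}

```text
time_s: 10.75
position: [0.5507, -0.1634, 0.023]
tcp_rot: [[-1.0, -0.0, 0.0], [-0.0, 1.0, -0.002], [-0.0, -0.002, -1.0]]
force: [-1.9, -5.7, -1.5]
opening: 0.778
grasp_force: 3.1
```

move_arm:
  increments:
    - {"xyz": [0, 0.7, 0], "roll": 0, "grip": 78}
    - {"xyz": [0, 0, 0], "roll": 0, "grip": 78}

```text
time_s: 10.92
position: [0.5507, -0.1634, 0.0231]
tcp_rot: [[-1.0, -0.0, 0.001], [-0.0, 1.0, -0.003], [-0.001, -0.003, -1.0]]
force: [-2.8, -7.5, -0.9]
opening: 0.778
grasp_force: 3.9
```

move_arm:
  increments:
    - {"xyz": [0, -7, 0], "roll": 0, "grip": 80}
    - {"xyz": [0, 0, -10], "roll": 0, "grip": 90}
    - {"xyz": [0, 0, -20], "roll": 0, "grip": 90}
    - {"xyz": [25, 0, 0], "roll": 0, "grip": 0}
    - {"xyz": [25, 0, 0], "roll": 0, "grip": 0}

```text
time_s: 11.33
position: [0.5025, -0.1687, 0.0547]
tcp_rot: [[-1.0, -0.001, 0.005], [-0.001, 1.0, -0.002], [-0.005, -0.002, -1.0]]
force: [-1.4, -0.3, 0.0]
opening: 0.813
grasp_force: 0.0
```

move_arm:
  increments:
    - {"xyz": [20, 0, 0], "roll": 0, "grip": 0}
    - {"xyz": [0, 0, 0], "roll": 0, "grip": 0}
    - {"xyz": [0, 0, 0], "roll": 0, "grip": 0}
    - {"xyz": [0, 0, 0], "roll": 0, "grip": 0}
    - {"xyz": [0, 0, 0], "roll": 0, "grip": 0}

```text
time_s: 11.75
position: [0.4824, -0.1687, 0.0533]
tcp_rot: [[-1.0, 0.0, 0.003], [0.0, 1.0, -0.001], [-0.003, -0.001, -1.0]]
force: [-0.1, -0.7, 0.6]
opening: 0.456
grasp_force: 0.0
```

Run:
```python
from h import *
s=bot.read_state();print(s["position"],s["time_s"],s["opening"])
M={};I={}
for n in("top","scene"):
    I[n]=bot.capture(n)[0];b=masks("module_center",n,[.552,-.168])
    if b: M[n]=b[1].astype(float);print(n,b[0],fit("module_center",{n:M[n]},np.array([.552,-.168,0]),.024))
k,u0,v0=5,120,100
im=cv2.resize(I["scene"][100:220,120:260,::-1],None,fx=k,fy=k,interpolation=cv2.INTER_CUBIC)
cv2.imwrite("pics/sq.png",im)
```

```text
[ 0.48244123 -0.16870703  0.05325502] 11.75 0.45564953796738333
scene 1.7806013131965155 (array([ 0.54808247, -0.17199601,  0.05430735]), np.float64(0.21312724342539005))
```

View pics/sq.png

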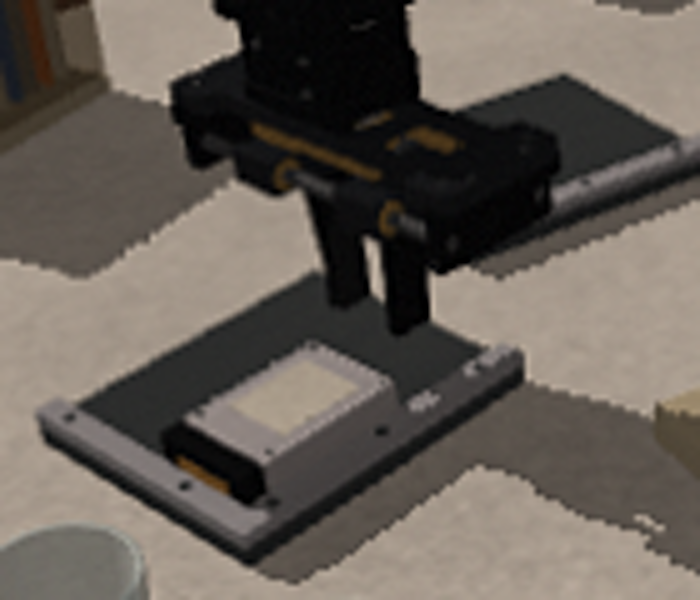

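The module sits square against both fences, with its black end at crop px (215,460). Next is a light push on the tail with the closed fingers to seat it in x.

move_arm:
  increments:
    - {"xyz": [0, 1, 10], "roll": 0, "grip": 0}
    - {"xyz": [0, 0, 10], "roll": 0, "grip": 0}
    - {"xyz": [0, 0, 10], "roll": 0, "grip": 0}
    - {"xyz": [0, 0, 2], "roll": 0, "grip": 0}
    - {"xyz": [0, 0, 0], "roll": 0, "grip": 0}

```text
time_s: 12.37
position: [0.4796, -0.1666, 0.0193]
tcp_rot: [[-1.0, 0.0, -0.003], [0.0, 1.0, 0.002], [0.003, 0.002, -1.0]]
force: [-0.2, 0.1, 0.5]
opening: 0.012
grasp_force: 0.0
```

move_arm:
  increments:
    - {"xyz": [-3, 0, 0], "roll": 0, "grip": 0}
    - {"xyz": [-3, 0, 0], "roll": 0, "grip": 0}
    - {"xyz": [0, 0, 0], "roll": 0, "grip": 0}

```text
time_s: 12.62
position: [0.4879, -0.1677, 0.0212]
tcp_rot: [[-1.0, 0.0, 0.002], [0.0, 1.0, -0.001], [-0.002, -0.001, -1.0]]
force: [0.6, 0.2, 0.6]
opening: 0.007
grasp_force: 0.0
```

move_arm:
  increments:
    - {"xyz": [-2, 0, 0], "roll": 0, "grip": 0}
    - {"xyz": [0, 0, 0], "roll": 0, "grip": 0}

```text
time_s: 12.78
position: [0.4893, -0.1674, 0.0212]
tcp_rot: [[-1.0, 0.0, 0.001], [0.0, 1.0, -0.001], [-0.001, -0.001, -1.0]]
force: [-0.3, -0.4, -0.7]
opening: 0.004
grasp_force: 0.0
```

move_arm:
  increments:
    - {"xyz": [-1.5, 0, 0], "roll": 0, "grip": 0}
    - {"xyz": [0, 0, 0], "roll": 0, "grip": 0}

```text
time_s: 12.95
position: [0.4904, -0.1672, 0.0211]
tcp_rot: [[-1.0, 0.0, 0.001], [0.0, 1.0, -0.0], [-0.001, -0.0, -1.0]]
force: [-0.9, -0.2, -0.1]
opening: 0.004
grasp_force: 0.0
```

move_arm:
  increments:
    - {"xyz": [-1, 0, 0], "roll": 0, "grip": 0}
    - {"xyz": [0, 0, 0], "roll": 0, "grip": 0}

```text
time_s: 13.12
position: [0.4912, -0.1672, 0.0209]
tcp_rot: [[-1.0, 0.0, 0.0], [0.0, 1.0, -0.0], [-0.0, -0.0, -1.0]]
force: [-0.6, 0.1, -0.3]
opening: 0.008
grasp_force: 0.0
```

move_arm:
  increments:
    - {"xyz": [-1, 0, 0], "roll": 0, "grip": 0}
    - {"xyz": [0, 0, 0], "roll": 0, "grip": 0}

```text
time_s: 13.28
position: [0.4921, -0.1671, 0.0208]
tcp_rot: [[-1.0, 0.0, -0.0], [0.0, 1.0, 0.0], [0.0, 0.0, -1.0]]
force: [0.2, 0.5, 1.3]
opening: 0.004
grasp_force: 0.0
```

move_arm:
  increments:
    - {"xyz": [-1, 0, 0], "roll": 0, "grip": 0}
    - {"xyz": [0, 0, 0], "roll": 0, "grip": 0}

```text
time_s: 13.45
position: [0.4921, -0.167, 0.0208]
tcp_rot: [[-1.0, -0.0, -0.002], [-0.0, 1.0, 0.001], [0.002, 0.001, -1.0]]
force: [-3.3, -0.7, 1.8]
opening: 0.007
grasp_force: 1.5
```

move_arm:
  increments:
    - {"xyz": [-1, 0, 0], "roll": 0, "grip": 0}
    - {"xyz": [0, 0, 0], "roll": 0, "grip": 0}

```text
time_s: 13.62
position: [0.4921, -0.1669, 0.0208]
tcp_rot: [[-1.0, -0.0, -0.004], [-0.0, 1.0, 0.001], [0.004, 0.001, -1.0]]
force: [-5.9, -3.1, 3.4]
opening: 0.003
grasp_force: 2.8
```

move_arm:
  increments:
    - {"xyz": [8, 0, 0], "roll": 0, "grip": 0}
    - {"xyz": [0, 0, -15], "roll": 0, "grip": 100}
    - {"xyz": [0, 0, -18], "roll": 0, "grip": 100}
    - {"xyz": [0, 0, 0], "roll": 0, "grip": 100}
    - {"xyz": [-15, -0.5, 0], "roll": 0, "grip": 100}

```text
time_s: 14.03
position: [0.4989, -0.1668, 0.0543]
tcp_rot: [[-1.0, 0.001, -0.002], [0.001, 1.0, 0.001], [0.002, 0.001, -1.0]]
force: [-0.7, 0.8, -0.7]
opening: 0.223
grasp_force: 0.0
```

move_arm:
  increments:
    - {"xyz": [-20, 0, 0], "roll": 0, "grip": 100}
    - {"xyz": [-18, 0, 0], "roll": 0, "grip": 100}
    - {"xyz": [-12, 0, 0], "roll": 0, "grip": 100}
    - {"xyz": [0, 0, 0], "roll": 0, "grip": 100}
    - {"xyz": [0, 0, 0], "roll": 0, "grip": 100}

```text
time_s: 14.45
position: [0.5509, -0.1673, 0.0532]
tcp_rot: [[-1.0, -0.0, -0.0], [-0.0, 1.0, 0.0], [0.0, 0.0, -1.0]]
force: [-0.6, 0.4, -0.4]
opening: 0.604
grasp_force: 0.0
```

move_arm:
  increments:
    - {"xyz": [0, 0, 0], "roll": 0, "grip": 100}
    - {"xyz": [0, 0, 0], "roll": 0, "grip": 100}
    - {"xyz": [0, 0, 0], "roll": 0, "grip": 100}
    - {"xyz": [0, 0, 0], "roll": 0, "grip": 100}

```text
time_s: 14.78
position: [0.5504, -0.1676, 0.0538]
tcp_rot: [[-1.0, 0.001, -0.001], [0.001, 1.0, 0.0], [0.001, 0.0, -1.0]]
force: [-0.1, 0.4, 0.4]
opening: 0.91
grasp_force: 0.0
```

move_arm:
  increments:
    - {"xyz": [-2, -0.5, 10], "roll": 0, "grip": 100}
    - {"xyz": [0, 0, 10], "roll": 0, "grip": 95}
    - {"xyz": [0, 0, 8], "roll": 0, "grip": 90}
    - {"xyz": [0, 0, 3], "roll": 0, "grip": 85}
    - {"xyz": [0, 0, 0], "roll": 0, "grip": 80}

```text
time_s: 15.2
position: [0.552, -0.1676, 0.0212]
tcp_rot: [[-1.0, 0.0, -0.003], [0.0, 1.0, 0.002], [0.003, 0.002, -1.0]]
force: [0.4, 0.5, 1.0]
opening: 0.848
grasp_force: 0.0
```

move_arm:
  increments:
    - {"xyz": [0, 0, 0], "roll": 0, "grip": 76}
    - {"xyz": [0, 0, 0], "roll": 0, "grip": 74}
    - {"xyz": [0, 0, 0], "roll": 0, "grip": 74}
    - {"xyz": [0, 0, 0], "roll": 0, "grip": 74}

```text
time_s: 15.53
position: [0.5534, -0.1683, 0.0232]
tcp_rot: [[-1.0, 0.0, 0.001], [0.0, 1.0, -0.0], [-0.001, -0.0, -1.0]]
force: [-0.2, -0.8, -0.3]
opening: 0.747
grasp_force: 0.0
```

move_arm:
  increments:
    - {"xyz": [0, 0, 0], "roll": 0, "grip": 70}
    - {"xyz": [0, 0, 0], "roll": 0, "grip": 66}
    - {"xyz": [0, 0, 0], "roll": 0, "grip": 60}
    - {"xyz": [0, 0, 0], "roll": 0, "grip": 55}
    - {"xyz": [0, 0, 0], "roll": 0, "grip": 55}

```text
time_s: 15.95
position: [0.5532, -0.1679, 0.0232]
tcp_rot: [[-1.0, 0.001, 0.0], [0.001, 1.0, 0.0], [-0.0, 0.0, -1.0]]
force: [-0.5, 2.1, 2.6]
opening: 0.686
grasp_force: 30.0
```

move_arm:
  increments:
    - {"xyz": [0, 0, -3], "roll": 0, "grip": 55}
    - {"xyz": [0, 0, -8], "roll": 0, "grip": 55}
    - {"xyz": [0, 0, -15], "roll": 0, "grip": 55}
    - {"xyz": [0, 0, -22], "roll": 0, "grip": 55}
    - {"xyz": [0, 0, -22], "roll": 0, "grip": 55}

```text
time_s: 16.37
position: [0.5522, -0.168, 0.0931]
tcp_rot: [[-1.0, 0.0, -0.002], [0.0, 1.0, 0.001], [0.002, 0.001, -1.0]]
force: [0.6, 0.0, -2.6]
opening: 0.689
grasp_force: 30.0
```

move_arm:
  increments:
    - {"xyz": [0, 0, -20], "roll": 0, "grip": 55}
    - {"xyz": [2, 15, -10], "roll": 0, "grip": 55}
    - {"xyz": [3, 30, 0], "roll": 0, "grip": 55}
    - {"xyz": [3, 34, 0], "roll": 0, "grip": 55}
    - {"xyz": [3, 34, 0], "roll": 0, "grip": 55}

```text
time_s: 16.78
position: [0.5411, -0.0538, 0.1231]
tcp_rot: [[-1.0, 0.002, -0.001], [0.002, 1.0, 0.0], [0.001, 0.0, -1.0]]
force: [0.2, 0.8, -2.7]
opening: 0.685
grasp_force: 30.0
```

move_arm:
  increments:
    - {"xyz": [4, 34, 0], "roll": 0, "grip": 55}
    - {"xyz": [4, 34, 0], "roll": 0, "grip": 55}
    - {"xyz": [4, 34, 0], "roll": 0, "grip": 55}
    - {"xyz": [3, 34, 0], "roll": 0, "grip": 55}
    - {"xyz": [3, 34, 0], "roll": 0, "grip": 55}

```text
time_s: 17.2
position: [0.5225, 0.117, 0.1227]
tcp_rot: [[-1.0, 0.0, -0.002], [0.0, 1.0, -0.0], [0.002, -0.0, -1.0]]
force: [0.6, -0.1, -2.6]
opening: 0.688
grasp_force: 30.0
```

move_arm:
  increments:
    - {"xyz": [3, 28, 0], "roll": 0, "grip": 55}
    - {"xyz": [2, 20, 0], "roll": 0, "grip": 55}
    - {"xyz": [2, 12, 0], "roll": 0.023, "grip": 55}
    - {"xyz": [0, 0, 0], "roll": 0.023, "grip": 55}
    - {"xyz": [0, 0, 0], "roll": 0, "grip": 55}

```text
time_s: 17.62
position: [0.516, 0.1756, 0.1226]
tcp_rot: [[-0.999, 0.045, -0.001], [0.045, 0.999, -0.001], [0.001, -0.001, -1.0]]
force: [1.0, -0.1, -2.3]
opening: 0.687
grasp_force: 30.0
```

move_arm:
  increments:
    - {"xyz": [0, 0, 0], "roll": 0, "grip": 55}
    - {"xyz": [0, 0, 0], "roll": 0, "grip": 55}
    - {"xyz": [0, 0, 0], "roll": 0, "grip": 55}

```text
time_s: 17.87
position: [0.5173, 0.1739, 0.1228]
tcp_rot: [[-0.999, 0.048, -0.0], [0.048, 0.999, -0.0], [0.0, -0.0, -1.0]]
force: [0.8, 0.2, -2.2]
opening: 0.683
grasp_force: 30.0
```

move_arm:
  increments:
    - {"xyz": [1, 10, 5], "roll": 0, "grip": 55}
    - {"xyz": [0, 7.4, 15], "roll": 0, "grip": 55}
    - {"xyz": [0, 0, 25], "roll": 0, "grip": 55}
    - {"xyz": [0, 0, 20], "roll": 0, "grip": 55}
    - {"xyz": [0, 0, 10], "roll": 0, "grip": 55}

```text
time_s: 18.28
position: [0.5155, 0.1923, 0.0454]
tcp_rot: [[-0.999, 0.047, -0.004], [0.047, 0.999, -0.0], [0.004, -0.001, -1.0]]
force: [-0.9, -0.5, -2.9]
opening: 0.688
grasp_force: 30.0
```

move_arm:
  increments:
    - {"xyz": [0, 0, 0], "roll": 0, "grip": 55}
    - {"xyz": [0, 0, 0], "roll": 0, "grip": 55}
    - {"xyz": [0, 0, 0], "roll": 0, "grip": 55}
    - {"xyz": [0, 0, 0], "roll": 0, "grip": 55}

```text
time_s: 18.62
position: [0.5181, 0.1925, 0.049]
tcp_rot: [[-0.999, 0.046, 0.003], [0.046, 0.999, 0.0], [-0.003, 0.001, -1.0]]
force: [1.4, -0.2, -2.5]
opening: 0.686
grasp_force: 30.0
```

Run:
```python
from h import *
s=bot.read_state();print(s["position"],s["time_s"])
p=s["position"];zc=p[2]+.0008
th=np.arctan2(-s["tcp_rot"][1][0],-s["tcp_rot"][0][0]);print("yaw",th)
im=bot.capture("scene")[0];k,u0,v0=5,240,190
o=cv2.resize(im[190:300,240:380,::-1],None,fx=k,fy=k,interpolation=cv2.INTER_CUBIC)
draw(o,"module_center",[p[0],p[1],th],zc,"scene",k,np.array([u0,v0]),(0,255,0))
draw(o,"cradle",[.531,.1907,-.046],0,"scene",k,np.array([u0,v0]),(255,255,0))
cv2.imwrite("pics/cr.png",o)
```

```text
[0.51808564 0.19246789 0.04901555] 18.6167
yaw -0.046502621639213204
```

View pics/cr.png

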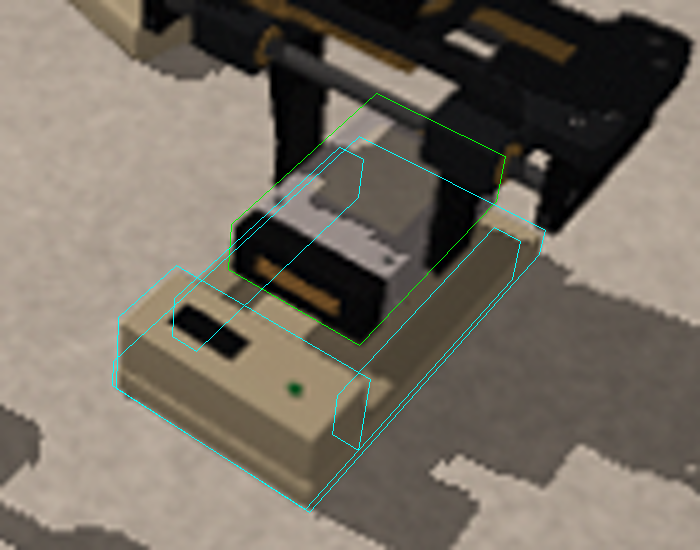

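move_arm:
  increments:
    - {"xyz": [0, -1.2, 4], "roll": 0, "grip": 55}
    - {"xyz": [0, 0, 4], "roll": 0, "grip": 55}
    - {"xyz": [0, 0, 3], "roll": 0, "grip": 55}
    - {"xyz": [0, 0, 2], "roll": 0, "grip": 55}
    - {"xyz": [0, 0, 0], "roll": 0, "grip": 55}

```text
time_s: 19.08
position: [0.5165, 0.191, 0.0342]
tcp_rot: [[-0.999, 0.046, -0.001], [0.046, 0.999, -0.0], [0.001, -0.0, -1.0]]
force: [0.2, 0.0, -2.2]
opening: 0.682
grasp_force: 30.0
```

move_arm:
  increments:
    - {"xyz": [0, 0, 0], "roll": 0, "grip": 55}
    - {"xyz": [0, 0, 0], "roll": 0, "grip": 55}
    - {"xyz": [0, 0, 0], "roll": 0, "grip": 55}

```text
time_s: 19.33
position: [0.517, 0.1911, 0.0349]
tcp_rot: [[-0.999, 0.046, 0.0], [0.046, 0.999, 0.0], [-0.0, 0.0, -1.0]]
force: [0.2, 0.0, -3.5]
opening: 0.688
grasp_force: 30.0
```

move_arm:
  increments:
    - {"xyz": [0, 0, 2], "roll": 0, "grip": 55}
    - {"xyz": [0, 0, 2], "roll": 0, "grip": 55}
    - {"xyz": [0, 0, 0], "roll": 0, "grip": 55}

```text
time_s: 19.58
position: [0.5167, 0.1911, 0.0305]
tcp_rot: [[-0.999, 0.046, -0.001], [0.046, 0.999, -0.0], [0.001, -0.0, -1.0]]
force: [0.1, -0.7, -4.4]
opening: 0.689
grasp_force: 30.0
```

move_arm:
  increments:
    - {"xyz": [0, 0, 2], "roll": 0, "grip": 55}
    - {"xyz": [0, 0, 1.5], "roll": 0, "grip": 55}
    - {"xyz": [0, 0, 0], "roll": 0, "grip": 55}
    - {"xyz": [0, 0, 0], "roll": 0, "grip": 55}

```text
time_s: 19.92
position: [0.5168, 0.1911, 0.0272]
tcp_rot: [[-0.999, 0.046, -0.0], [0.046, 0.999, -0.0], [0.0, -0.0, -1.0]]
force: [-0.1, -0.1, -2.6]
opening: 0.686
grasp_force: 30.0
```

move_arm:
  increments:
    - {"xyz": [0, 0, 1], "roll": 0, "grip": 55}
    - {"xyz": [0, 0, 0], "roll": 0, "grip": 55}

```text
time_s: 20.08
position: [0.5169, 0.1911, 0.0263]
tcp_rot: [[-0.999, 0.046, -0.0], [0.046, 0.999, -0.0], [0.0, -0.0, -1.0]]
force: [0.5, -0.2, -3.4]
opening: 0.683
grasp_force: 30.0
```

move_arm:
  increments:
    - {"xyz": [0, 0, 0.7], "roll": 0, "grip": 55}
    - {"xyz": [0, 0, 0], "roll": 0, "grip": 55}

```text
time_s: 20.25
position: [0.5169, 0.1911, 0.0256]
tcp_rot: [[-0.999, 0.046, -0.0], [0.046, 0.999, -0.0], [0.0, -0.0, -1.0]]
force: [-0.4, -0.2, -2.5]
opening: 0.685
grasp_force: 30.0
```

move_arm:
  increments:
    - {"xyz": [0, 0, 0.5], "roll": 0, "grip": 55}
    - {"xyz": [-2, 0, 0], "roll": 0, "grip": 55}
    - {"xyz": [-2, 0, 0], "roll": 0, "grip": 55}
    - {"xyz": [-2, 0, 0], "roll": 0, "grip": 55}
    - {"xyz": [0, 0, 0], "roll": 0, "grip": 55}

```text
time_s: 20.67
position: [0.5241, 0.1908, 0.0252]
tcp_rot: [[-0.999, 0.046, 0.002], [0.046, 0.999, 0.0], [-0.002, 0.0, -1.0]]
force: [0.0, 0.4, -2.1]
opening: 0.689
grasp_force: 30.0
```

move_arm:
  increments:
    - {"xyz": [-2, 0, 0], "roll": 0, "grip": 55}
    - {"xyz": [-1, 0, 0], "roll": 0, "grip": 55}
    - {"xyz": [0, 0, 0], "roll": 0, "grip": 55}

```text
time_s: 20.92
position: [0.5264, 0.1907, 0.0252]
tcp_rot: [[-0.999, 0.046, 0.001], [0.046, 0.999, 0.0], [-0.001, 0.0, -1.0]]
force: [-0.1, -0.2, -1.9]
opening: 0.684
grasp_force: 30.0
```

move_arm:
  increments:
    - {"xyz": [-1, 0, 0], "roll": 0, "grip": 55}
    - {"xyz": [0, 0, 0], "roll": 0, "grip": 55}

```text
time_s: 21.08
position: [0.527, 0.1906, 0.0252]
tcp_rot: [[-0.999, 0.046, -0.0], [0.046, 0.999, -0.0], [0.0, -0.0, -1.0]]
force: [-0.5, 0.4, -1.3]
opening: 0.68
grasp_force: 30.0
```

move_arm:
  increments:
    - {"xyz": [-1, 0, 0], "roll": 0, "grip": 55}
    - {"xyz": [0, 0, 0], "roll": 0, "grip": 55}

```text
time_s: 21.25
position: [0.5281, 0.1906, 0.0252]
tcp_rot: [[-0.999, 0.046, 0.0], [0.046, 0.999, -0.0], [-0.0, -0.0, -1.0]]
force: [-0.7, 0.5, -1.4]
opening: 0.685
grasp_force: 30.0
```

Nearly home (expected near x≈0.531); I continue in small steps.

move_arm:
  increments:
    - {"xyz": [-1, 0, 0], "roll": 0, "grip": 55}
    - {"xyz": [0, 0, 0], "roll": 0, "grip": 55}

```text
time_s: 21.42
position: [0.5291, 0.1906, 0.0252]
tcp_rot: [[-0.999, 0.046, 0.0], [0.046, 0.999, 0.0], [-0.0, 0.0, -1.0]]
force: [-1.2, -0.4, -0.2]
opening: 0.689
grasp_force: 30.0
```

move_arm:
  increments:
    - {"xyz": [-1, 0, 0], "roll": 0, "grip": 55}
    - {"xyz": [0, 0, 0], "roll": 0, "grip": 55}

```text
time_s: 21.58
position: [0.5302, 0.1905, 0.0252]
tcp_rot: [[-0.999, 0.046, 0.0], [0.046, 0.999, -0.0], [-0.0, 0.0, -1.0]]
force: [-0.5, 0.5, -0.6]
opening: 0.686
grasp_force: 30.0
```

move_arm:
  increments:
    - {"xyz": [-1, 0, 0], "roll": 0, "grip": 55}
    - {"xyz": [0, 0, 0], "roll": 0, "grip": 55}

```text
time_s: 21.75
position: [0.5312, 0.1905, 0.0252]
tcp_rot: [[-0.999, 0.046, 0.0], [0.046, 0.999, 0.0], [-0.0, 0.0, -1.0]]
force: [-1.0, 0.0, -2.2]
opening: 0.678
grasp_force: 30.0
```

move_arm:
  increments:
    - {"xyz": [-1, 0, 0], "roll": 0, "grip": 55}
    - {"xyz": [0, 0, 0], "roll": 0, "grip": 55}

```text
time_s: 21.92
position: [0.5318, 0.1904, 0.0252]
tcp_rot: [[-0.999, 0.046, -0.0], [0.046, 0.999, -0.0], [0.0, -0.0, -1.0]]
force: [-1.9, -0.3, -1.2]
opening: 0.688
grasp_force: 30.0
```

move_arm:
  increments:
    - {"xyz": [-1, 0, 0], "roll": 0, "grip": 55}
    - {"xyz": [0, 0, 0], "roll": 0, "grip": 55}

```text
time_s: 22.08
position: [0.5318, 0.1904, 0.0252]
tcp_rot: [[-0.999, 0.046, -0.002], [0.046, 0.999, -0.0], [0.002, -0.0, -1.0]]
force: [-4.6, 0.5, 1.9]
opening: 0.684
grasp_force: 30.0
```

move_arm:
  increments:
    - {"xyz": [-1, 0, 0], "roll": 0, "grip": 55}
    - {"xyz": [0, 0, 0], "roll": 0, "grip": 55}

```text
time_s: 22.25
position: [0.5318, 0.1904, 0.0252]
tcp_rot: [[-0.999, 0.046, -0.004], [0.046, 0.999, -0.0], [0.004, -0.0, -1.0]]
force: [-5.6, 0.5, 4.0]
opening: 0.684
grasp_force: 30.0
```

move_arm:
  increments:
    - {"xyz": [-0.7, 0, 0], "roll": 0, "grip": 55}
    - {"xyz": [0, 0, 0], "roll": 0, "grip": 55}

```text
time_s: 22.42
position: [0.5319, 0.1904, 0.0251]
tcp_rot: [[-0.999, 0.046, -0.006], [0.046, 0.999, -0.0], [0.006, -0.0, -1.0]]
force: [-7.6, 1.3, 5.2]
opening: 0.684
grasp_force: 30.0
```

move_arm:
  increments:
    - {"xyz": [1.5, 0, 0], "roll": 0, "grip": 55}
    - {"xyz": [0, 0, 0], "roll": 0, "grip": 75}
    - {"xyz": [0, 0, 0], "roll": 0, "grip": 85}
    - {"xyz": [0, 0, 0], "roll": 0, "grip": 85}
    - {"xyz": [0, 0, 0], "roll": 0, "grip": 85}

```text
time_s: 22.83
position: [0.5346, 0.1903, 0.0253]
tcp_rot: [[-0.999, 0.046, 0.003], [0.046, 0.999, 0.0], [-0.003, 0.0, -1.0]]
force: [0.6, 0.2, 0.5]
opening: 0.827
grasp_force: 0.0
```

move_arm:
  increments:
    - {"xyz": [0, 0, -5], "roll": 0, "grip": 85}
    - {"xyz": [0, 0, -15], "roll": 0, "grip": 85}
    - {"xyz": [0, 0, -25], "roll": 0, "grip": 85}
    - {"xyz": [0, 0, -35], "roll": 0, "grip": 85}
    - {"xyz": [0, 0, -35], "roll": 0, "grip": 85}

```text
time_s: 23.25
position: [0.5326, 0.1901, 0.1409]
tcp_rot: [[-0.999, 0.046, -0.002], [0.046, 0.999, -0.0], [0.002, -0.0, -1.0]]
force: [0.0, -0.0, -0.1]
opening: 0.853
grasp_force: 0.0
```

move_arm:
  increments:
    - {"xyz": [30, 0, -25], "roll": 0, "grip": 85}
    - {"xyz": [30, 0, -25], "roll": 0, "grip": 85}
    - {"xyz": [30, 0, 0], "roll": 0, "grip": 85}
    - {"xyz": [15, 0, 0], "roll": 0, "grip": 85}
    - {"xyz": [0, 0, 0], "roll": 0, "grip": 85}

```text
time_s: 23.67
position: [0.424, 0.1952, 0.1909]
tcp_rot: [[-0.999, 0.045, -0.003], [0.045, 0.999, -0.0], [0.003, -0.0, -1.0]]
force: [-0.0, -0.2, -1.3]
opening: 0.852
grasp_force: 0.0
```

Run:
```python
from h import *
M={};I={}
for n in("top","scene"):
    I[n]=bot.capture(n)[0];b=masks("module_center",n,[.531,.1907])
    if b and b[0]<10: M[n]=b[1].astype(float);print(n,b[0],fit("module_center",{n:M[n]},np.array([.531,.1907,-.046]),.026))
k=5
im=cv2.resize(I["scene"][190:300,240:380,::-1],None,fx=k,fy=k,interpolation=cv2.INTER_CUBIC)
cv2.imwrite("pics/end.png",im)
print(bot.read_state()["position"])
```

```text
top 1.8854529990784996 (array([ 0.53138687,  0.18943522, -0.03709592]), np.float64(0.13000176647235473))
scene 4.187085142844358 (array([ 0.51800974,  0.19163396, -0.00921666]), np.float64(0.21415268301678037))
[0.43030356 0.19528334 0.19042364]
```

View pics/end.png

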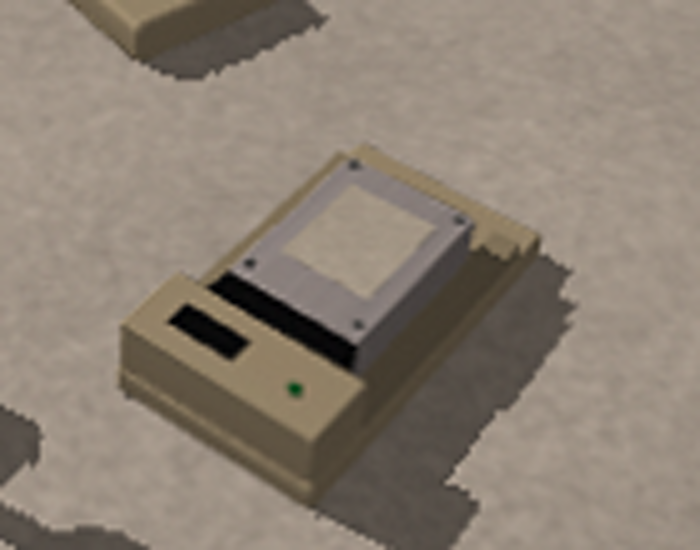

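The module lies flat between the rails with its black end against the block (crop px 290,315), released and clear of the gripper. It was still bearing lightly on the block when the fingers opened. I hand in.

```bash
python3 -c "
from rig import bot
print(bot.hand_in())"
```

```text
the job is handed in; nothing more can be done
None
```

The module was squared in the jig corner, lifted out level, laid between the cradle rails, slid home black end first against the connector block and released; I handed the job in after about 24 s, and no verdict was shown.

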